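Pin the parts-cleaning box down and hold its lid open

TASK

Lock the grey parts-cleaning box to the bench: take the loose collared pin from the wooden block and put it fully home, down through the steel bracket and the box's foot tab under it. Only then raise the box's lid to 50 degrees from closed (give or take 5) and finish while the fingers are still holding it steady there, since it falls shut if let go. Leave everything else where it is.

Things in the scene. Friction and masses are not known exactly. Their poses are not given: they have to be found in the camera images.
- box: grey steel tub fixed to the bench, 220 mm (x, front to back) x 280 (y) x 120 high, walls 6; origin: centre of its underside; x points from its front to its hinge side, y to its left, z up. A foot tab sticks out 110 mm from its left (+y) wall, low, under a steel bracket bolted to the bench
- hole (a point): centre of the mouth of the hole in the bracket's top plate (60 x 60 mm, 8 thick, top 55 mm above the bench), 40 mm in front and 220 left of the box's centre, 80 mm from the tub's wall; axes as the box. Vertical round hole 16 mm dia through the plate and, 14 mm below the plate, through the 8 mm foot tab; 25 mm free below the tab
- bar (a point): middle of the lid's handle: round steel bar 12 mm dia, 118 mm clear between its two arms, along the box's y; 55 mm in front of the lid's edge, level with the lid; 279 mm from the hinge axis and, closed, 125 mm above the bench, free air under it. Turns with the lid (axes as the box's when closed). A vertical gripper closing along the box's x can hold it while the bar turns in the pads
- hinge (a point): middle of the lid's hinge axis (along the box's y) at the far rim of the tub, 121 mm above the bench
- lid (a joint): lid angle in rad: 0 closed, grows as the front edge and bar rise towards the hinge side; range 0 to 1.9; 50 degrees = 0.873. No spring or friction: the lid (0.5 to 0.9 kg) falls shut when let go
- pin: steel retaining pin (about 0.14 kg) standing upright in one of the two holes of the wooden block: shank 12 mm dia, 50 long with a tapered tip, below a collar 30 mm dia, 5 thick; above the collar a round grip 18 mm dia, 45 tall. Origin: on the axis at the collar's underside, at the start on the block's top, 60 mm above the bench. Fully home, the collar lies on the bracket, the origin at hole
- block: wooden tool block fixed to the bench, 80 x 170 x 60 mm high, with two holes 18 mm dia, 56 deep, 45 mm either side of its centre along its y; origin: centre of its underside
- can: aerosol can, 66 mm dia, 190 tall, standing; origin: centre of its underside
- jar: jar with black cap, 72 mm dia, 75 tall, standing; origin: centre of its underside
- wrench: steel wrench 180 mm long, lying flat; origin: its middle, underside
- screwdriver: black-handled screwdriver 200 mm long, lying; origin: its middle, underside
- bearing: steel bearing ring 62 mm outside, 30 bore, 18 high, lying flat; origin: centre of its underside
- sander: cork sanding block 90 x 50 x 30 mm, lying flat; origin: centre of its underside
- drift: plain straight steel rod (drift), 14 mm dia, no collar or head, standing loose in the other hole of the wooden block with 64 mm showing; origin: on its axis level with the block's top. Not the pin: leave it
Things that resemble listed ones, but are neither listed nor needed, are in the scene too. What is shaped like the pin but black or purple is not meant.

How it is judged:
By the outcome, as a careful person would: the job done as asked, in the order asked, and still so for the second after the job is handed in, while the arm keeps its last pose, push and grip.
It also fails if it takes over 64 s, if anything falls off the work surface, if the arm or the gripper's body presses on something with over 40 N, if the wrist force passes 120 N, or if a joint passes its speed limit or range.

ROBOT

A 6-joint arm with a two-finger parallel gripper is mounted at the origin on the work surface. World frame = base frame: x ahead of the robot, y to its left, z up, the work surface at z = 0. Lengths are in mm, angles in rad, forces in N, time in s.
With the tool pointing down it reaches from about 350 to 875 mm from the base axis. Payload 4.2 kg.
Tool frame: the origin (TCP) lies midway between the tips of the shut fingers; the grasp point (between the pads) lies 19 mm behind it (arm.tcp_to_grasp is the distance from the TCP to the grasp point, in mm); z points along the fingers, y is the line along which they close (so a half turn about z gives the same grasp; the last joint's range is limited). The gripper opens to 85 mm and grips with 20 to 120 N. Pads are 22 mm wide; open, the fingers measure 114 mm over their backs; the gripper's body (76 mm by 85 mm) begins 54 mm behind the grasp point. The pads swing forward as they close: fully open they stand 13 mm farther back than shut.
Start: joints at [-0.871, 0.385, 0.008, 0, -1.194, -0.259], TCP at [266.676, -565.228, 231.312] pointing down, gripper open.
Joint ranges: [-3.14, 3.14], [-1.21, 2.06], [-1.07, 1.41], [-3.16, 2.05], [-2.99, -0.16], [-3.1, 3.1]. Speed limits (rad/s): [2.79, 2.79, 3.14, 3.14, 3.14, 3.14].

INTERFACE

Orientations are given as a unit quaternion [x, y, z, w].
In Python, from bench import arm, get_image gives the robot as it stands.
- The arm moves only by the tool drive_tool, never from a script. Its argument "deltas" is a list of rows, each a list of 2 entries, a list of its own where there are three numbers: the shift along the tool's x, y, z in cm, then the turn, a rotation vector about the tool's x, y, z in degrees. In form: [[[x, y, z], [ax, ay, az]], ...]. A call has 1 to 12 rows; each row shifts and turns the commanded pose from where the row before left it, along the tool's axes as they then stand; what a row does not reach is not made up. A row lasts 1/10 s, in which the tool goes at most 50 mm and 8.59 degrees, less where a joint would pass 70% of its speed; a pose out of reach is approached as far as the arm can. A call with a gripper value outside its range is refused whole. "claw" is the finger opening in cm, from 0 to 8.54, set as the call begins (left out, the last holds). The fingers move at their own pace and stop on an object; the grip force is fixed at half the most. Time passes only in rows, so rows that do not move let the fingers close. It gives the time, the measured TCP pose, the force, the opening and the grip force at its end, in the units of the state.
- arm.read_state(): the state, without advancing time (a new reading comes with each control period).
- get_image(name): name is "scene" or "top" or "wrist"; returns a dict with "img" (420x560x3 uint8, red, green, blue), "fx", "fy", "cx", "cy" (pixels), "D" ([k1, k2, p1, p2, k3] as OpenCV has them; the pictures are not rectified), "eye" and "orientation" of the camera in the world; the wrist camera has in their place "mount" (4x4, takes a point from camera to tool coordinates, whose origin is the TCP and whose axes are the flange's). Camera axes: x right, y down, z forward; pixel columns grow to the right and rows downward; lengths in mm; the calibration is good to about 2 mm. A picture is of the moment at which its call begins: read the wrist's pose just before it. There is no depth.
- arm.job_done(): hands the job in; it is judged then, once.
The state is a dict: "clock": time; "joints": joint angles; "joint_vel": joint speeds; "joint_efforts": joint torques, N m; "position": TCP position; "ee_rot": TCP orientation; "contact_force": force on the tool from outside, world axes, zero at the start; "wrist_torque": the same for the moment, N m; "gripper_width": finger opening in mm; "grasp_force": force on a finger pad.
Only numpy, scipy, OpenCV 4.12 (cv2) and the standard library are available. Lean on these libraries where they do the work, as an engineer would, in place of code of your own. Each camera call takes 0.05 s, during which the arm holds its last target. There are 200 camera calls.

## Working session

There is one attempt and no reset: what is moved stays moved. The work goes in short steps, Python scripts to look and compute and a tool call to move; the robot and the scene stay as the last step left them, time stands still between calls to the robot, and variables do not carry over. Pictures are saved under pics/ and viewed, at most 10 in all, crops included, and the job is handed in when it is done.

Besides the shell and the picture viewer there is one more tool, called after "Request:" as name(argument=value, ...) on one line, values as JSON. drive_tool: Moves the arm, as the interface text tells. Its arguments: {"type":"object","properties":{"deltas":{"type":"array"},"claw":{"type":"number"}},"required":["deltas"]}

```bash
mkdir -p pics
cat > h.py <<'E'
import numpy as np, cv2
from scipy.spatial.transform import Rotation as R
from bench import arm, get_image
def cam(name):
    s=arm.read_state(); d=get_image(name)
    K=np.array([[d['fx'],0,d['cx']],[0,d['fy'],d['cy']],[0,0,1.]]); D=np.array(d['D'],float)
    if 'mount' in d:
        T=np.eye(4); T[:3,:3]=R.from_quat(s['ee_rot']).as_matrix(); T[:3,3]=s['position']
        T=T@np.array(d['mount']); Rm,e=T[:3,:3],T[:3,3]
    else:
        o=np.array(d['orientation'],float); Rm=o if o.shape==(3,3) else R.from_quat(o).as_matrix(); e=np.array(d['eye'],float)
    return dict(img=d['img'],K=K,D=D,R=Rm,e=e)
def ray(c,uv):
    p=cv2.undistortPoints(np.array(uv,float).reshape(-1,1,2),c['K'],c['D']).reshape(-1,2)
    return np.c_[p,np.ones(len(p))]@c['R'].T
def onz(c,uv,z):
    r=ray(c,uv); return c['e']+r*((z-c['e'][2])/r[:,2])[:,None]
def proj(c,P):
    P=np.atleast_2d(np.array(P,float)); rv=cv2.Rodrigues(c['R'].T)[0]; return cv2.projectPoints(P,rv,-c['R'].T@c['e'],c['K'],c['D'])[0].reshape(-1,2)
def save(n,im): cv2.imwrite('pics/'+n,cv2.cvtColor(im,cv2.COLOR_RGB2BGR))
E
python3 - <<'E'
from h import *
import pickle
for n in ('scene','top','wrist'):
    c=cam(n); pickle.dump(c,open(n+'0.pkl','wb')); print(n,c['e'],c['R'][:,2],c['K'][0,0]); save(n+'0.png',c['img'])
print(arm.read_state())
E
```

```text
scene [1192.13942977  350.16182919  820.59704515] [-0.62459217 -0.31853356 -0.71303646] 445.23488066714367
top [ 451.32553138  -13.29813582 1291.97630067] [ 0.08700098  0.02827438 -0.9958069 ] 443.58795779265336
wrist [ 198.16543237 -596.7096336   374.22152583] [ 0.26526698  0.12768927 -0.95568242] 304.2984892200152
{'clock': 0.15, 'joints': array([-8.71408476e-01,  3.85366164e-01,  6.96849844e-03, -3.29186401e-04,
       -1.19399594e+00, -2.58598184e-01]), 'joint_vel': array([-0.00016732, -0.00125715,  0.00409629,  0.00194347,  0.0018482 ,
        0.00069314]), 'joint_efforts': array([-6.44669526e-04, -3.92677188e+01,  1.88581806e+01,  4.18861672e+00,
       -3.40675884e-03, -4.85492734e-06]), 'position': array([ 266.48793848, -564.87067169,  230.49582572]), 'ee_rot': array([-2.18555635e-01,  9.75824151e-01,  7.79273369e-04, -2.32301276e-04]), 'contact_force': array([-0.38164473, -0.05350534,  0.29475175]), 'wrist_torque': array([ 0.03120264, -0.00541535, -0.01849408]), 'grasp_force': 0.0, 'gripper_width': 85.44137645874693}
```

View pics/top0.png

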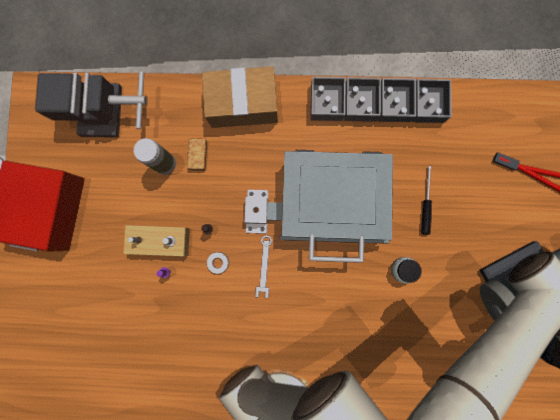

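View pics/scene0.png

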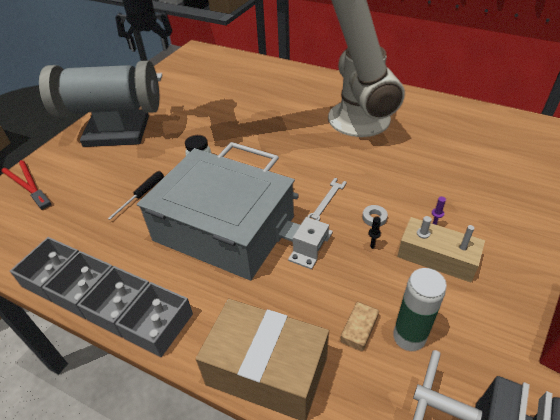

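The top view shows the box at about (337,197), the bracket hole at (256,210), the wooden block at (155,242), and the handle bar at (337,261). The scene view shows the collared pin at (425,225) and the plain drift at (467,238). Next I zoom in on the block and bracket.

Run:
```python
from h import *
import pickle
t=pickle.load(open('top0.pkl','rb'));s=pickle.load(open('scene0.pkl','rb'))
a=cv2.resize(t['img'][200:265,110:310],None,fx=4,fy=4,interpolation=cv2.INTER_CUBIC)
b=cv2.resize(s['img'][195:275,285:485],None,fx=4,fy=4,interpolation=cv2.INTER_CUBIC)
save('z1.png',np.vstack([a,b]))
```

```text
(no output)
```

View pics/z1.png

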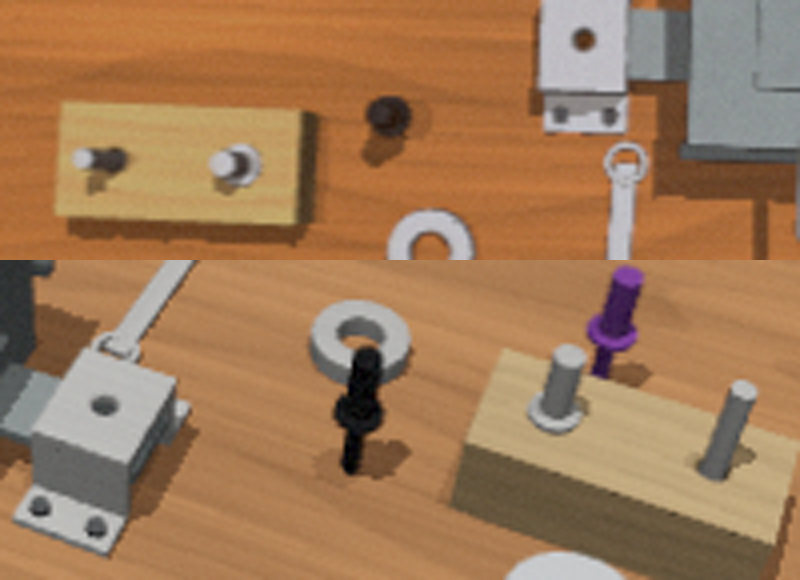

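Zoomed: the pin with its collar is at top (168.9,240.6) and scene (423,232). The drift has no collar. The bracket hole is at top (255.4,209.4) and scene (311,231).

```bash
cat >> h.py <<'E'
def tri(ca,ua,cb,ub):
    A=np.zeros((3,3));b=np.zeros(3)
    for c,u in((ca,ua),(cb,ub)):
        r=ray(c,u)[0];r/=np.linalg.norm(r);M=np.eye(3)-np.outer(r,r);A+=M;b+=M@c['e']
    return np.linalg.solve(A,b)
E
python3 - <<'E'
from h import *
import pickle
np.set_printoptions(precision=1,suppress=True)
t=pickle.load(open('top0.pkl','rb'));s=pickle.load(open('scene0.pkl','rb'))
print('pintop',tri(t,(164.6,240.6),s,(426.9,218.4)),onz(t,(164.6,240.6),110),onz(s,(426.9,218.4),110))
print('collar',onz(t,(168.9,240.6),64),onz(s,(423.4,232.6),64))
print('hole',tri(t,(255.4,209.4),s,(310.9,230.9)),onz(t,(255.4,209.4),55),onz(s,(310.9,230.9),55))
# bar: bright pixels in the top view
im=t['img'].astype(int)
g=((im.min(2)>120)&(im.max(2)-im.min(2)<25)).astype(np.uint8)
sub=g[228:268,303:372]
print('\n'.join(''.join('#' if v else '.' for v in r) for r in sub))
print('block/drift', onz(t,(110+110/4-.0,239.5),60))
E
```

```text
pintop [463.8 314.8 110.9] [[463.5 316.  110. ]] [[463.4 313.8 110. ]]
collar [[464.4 316.7  64. ]] [[463.5 315.   64. ]]
hole [558.2  78.8  55.4] [[558.2  78.9  55. ]] [[557.9  78.6  55. ]]
#####################################################################
#####################################################################
#####################################################################
#####################################################################
#####################################################################
#####################################################################
#####################################################################
#####################################################################
#####################################################################
.......####.........#################################################
.......####.........................................####.############
.......####..............................................####........
.......####..............................................####........
[... 1224 characters left out ...]
###########################.........
.......#####################################################.........
...........#################################################.........
.......................................#####################.........
.....................................................................
.....................................................................
.....................................................................
.....................................................................
.....................................................................
.....................................................................
block/drift [[465.  406.8  60. ]]
```

Request:
drive_tool(deltas=[[[0,0,0],[0,0,-8.1]],[[0,0,0],[0,0,-8.1]],[[0,0,0],[0,0,-8.1]],[[0,0,0],[0,0,-8.1]],[[0,0,0],[0,0,-8.1]],[[0,0,0],[0,0,-8.1]],[[0,0,0],[0,0,-8.1]],[[0,0,0],[0,0,-8.1]],[[-3.5,-1.5,0],[0,0,0]],[[-3.5,-1.5,0],[0,0,0]],[[-3.5,-1.5,0],[0,0,0]],[[-3.5,-1.5,0],[0,0,0]]], claw=8.5)

```text
clock: 1.35
position: [326.7, -423.7, 230.9]
ee_rot: [0.707, -0.707, -0.0, -0.0]
contact_force: [0.3, -1.1, 0.5]
gripper_width: 85.0
grasp_force: 0.0
```

Run:
```python
from h import *
import pickle
np.set_printoptions(precision=2,suppress=True)
st=arm.read_state();print(st['position'],R.from_quat(st['ee_rot']).as_matrix(),st['joints'])
t=pickle.load(open('top0.pkl','rb'));im=t['img'].astype(float)
lum=im.mean(2)
uv=[]
for u in range(316,358):
    w=np.clip((im[250:268,u].min(1)-95),0,None);uv.append((u,250+(w*np.arange(18)).sum()/w.sum()))
P=onz(t,uv,125+3)
p=np.polyfit(P[:,1],P[:,0],1);print('bar line',p,'yaw deg',np.degrees(np.arctan(-p[0])),uv[0],uv[-1])
a=onz(t,[(311.7,256),(361.2,256)],125);print('arms',a,a.mean(0))
# block contour (yellow-ish)
hsv=cv2.cvtColor(t['img'],cv2.COLOR_RGB2HSV)
m=cv2.inRange(hsv,(18,60,130),(30,160,255));m[:, :110]=0;m[:,200:]=0;m[:215]=0
c=max(cv2.findContours(m,cv2.RETR_EXTERNAL,cv2.CHAIN_APPROX_NONE)[0],key=cv2.contourArea)
print(cv2.minAreaRect(c)); B=onz(t,cv2.boxPoints(cv2.minAreaRect(c)),60);print(B,B.mean(0))
# tub/lid top contour
m=cv2.inRange(hsv,(80,10,60),(125,90,160));m[:,:275]=0;m[:,400:]=0;m[:145]=0;m[250:]=0
c=max(cv2.findContours(m,cv2.RETR_EXTERNAL,cv2.CHAIN_APPROX_NONE)[0],key=cv2.contourArea);print(cv2.minAreaRect(c),cv2.boundingRect(c))
```

```text
[ 326.68 -423.73  230.92] [[ 0. -1. -0.]
 [-1. -0.  0.]
 [-0.  0. -1.]] [-0.61  0.23 -0.21 -0.   -1.13  0.61]
bar line [  0.01 429.08] yaw deg -0.4283342525216837 (316, np.float64(258.23741007194246)) (357, np.float64(259.47333333333336))
arms [[ 433.63  -77.41  125.  ]
 [ 437.08 -206.27  125.  ]] [ 435.36 -141.84  125.  ]
((154.26278686523438, 240.4304962158203), (59.872127532958984, 28.657085418701172), 2.2906100749969482)
[[424.77 443.54  60.  ]
 [504.95 444.79  60.  ]
 [502.67 274.86  60.  ]
 [422.96 274.54  60.  ]] [463.84 359.43  60.  ]
((335.2130432128906, 196.25625610351562), (113.92132568359375, 89.1085205078125), 1.6846843957901) (278, 151, 114, 92)
```

Request:
drive_tool(deltas=[[[-3.5,-1.4,0],[0,0,0]],[[-3.5,-1.4,0],[0,0,0]],[[-3.5,-1.4,0],[0,0,0]],[[-3.5,-1.4,0],[0,0,0]],[[-3.5,-1.4,0],[0,0,0]],[[-3.5,-1.4,0],[0,0,0]],[[-3.5,-1.4,0],[0,0,0]],[[-3.5,-1.4,0],[0,0,0]],[[-4,-0.2,0],[0,0,0]],[[-4,-0.2,0],[0,0,0]],[[-4,-0.2,0],[0,0,0]],[[-4,-0.2,0],[0,0,0]]])

```text
clock: 2.55
position: [445.7, 16.5, 231.3]
ee_rot: [0.707, -0.707, -0.0, -0.0]
contact_force: [0.6, -1.4, -0.3]
gripper_width: 85.1
grasp_force: 0.0
```

Request:
drive_tool(deltas=[[[-4,-0.2,0],[0,0,0]],[[-4,-0.2,0],[0,0,0]],[[-4,-0.2,0],[0,0,0]],[[-4,-0.2,0],[0,0,0]],[[-4,-0.2,0],[0,0,0]],[[-4,-0.2,0],[0,0,0]],[[-4,-0.2,0],[0,0,0]],[[-2,0,0],[0,0,0]],[[0,0,0],[0,0,0]],[[0,0,0],[0,0,0]]])

```text
clock: 3.55
position: [459.4, 314.4, 230.8]
ee_rot: [0.708, -0.707, -0.0, 0.001]
contact_force: [-0.2, -0.5, -0.5]
gripper_width: 84.8
grasp_force: 0.0
```

Run:
```python
from h import *
import pickle
np.set_printoptions(precision=2,suppress=True)
st=arm.read_state();print(st['position'],st['joints'])
c=cam('wrist');pickle.dump(c,open('w1.pkl','wb'));save('w1.png',c['img'])
print(proj(c,[[463.6,315.5,65],[463.6,315.5,110],[558.2,78.8,55]]))
```

```text
[459.4  314.43 230.8 ] [ 0.89  0.27 -0.16 -0.   -1.14 -0.89]
[[269.16 181.09]
 [268.47 192.9 ]
 [156.76 -93.92]]
```

View pics/w1.png

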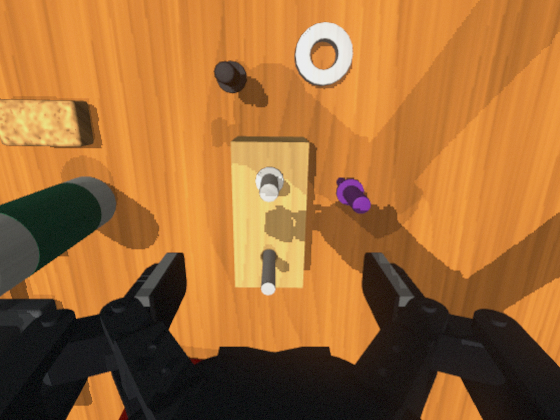

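The wrist view shows the pin's top at (269,193) and collar at (269,180), matching the prediction. The can is well to the left and the purple lookalike to the right, both clear of the fingers. Descending and gripping.

Request:
drive_tool(deltas=[[[-0.1,-0.4,3],[0,0,0]],[[0,0,3],[0,0,0]],[[0,0,3],[0,0,0]],[[0,0,3],[0,0,0]],[[0,0,2.5],[0,0,0]],[[0,0,1.5],[0,0,0]],[[0,0,0],[0,0,0]],[[0,0,0],[0,0,0]]])

```text
clock: 4.4
position: [464.3, 315.2, 72.0]
ee_rot: [0.707, -0.707, 0.0, -0.0]
contact_force: [0.1, 0.3, 0.8]
gripper_width: 85.0
grasp_force: 0.0
```

Request:
drive_tool(deltas=[[[0,0,0],[0,0,0]],[[0,0,0],[0,0,0]],[[0,0,0],[0,0,0]],[[0,0,0],[0,0,0]],[[0,0,0],[0,0,0]],[[0,0,0],[0,0,0]],[[0,0,0],[0,0,0]],[[0,0,0],[0,0,0]],[[0,0,0],[0,0,0]],[[0,0,0],[0,0,0]]], claw=1.2)

```text
clock: 5.4
position: [464.0, 316.2, 71.8]
ee_rot: [0.708, -0.707, 0.0, -0.0]
contact_force: [-1.4, -0.2, 5.6]
gripper_width: 16.6
grasp_force: 58.4
```

Request:
drive_tool(deltas=[[[0,0,-1.5],[0,0,0]],[[0,0,-3],[0,0,0]],[[0,0,-3],[0,0,0]],[[0,0,-3],[0,0,0]],[[0,0,-3],[0,0,0]],[[3,-1.2,0],[0,0,0]],[[3,-1.2,0],[0,0,0]],[[3,-1.2,0],[0,0,0]],[[3,-1.2,0],[0,0,0]],[[3,-1.2,0],[0,0,0]],[[3,-1.2,0],[0,0,0]],[[0,0,0],[0,0,0]]])

```text
clock: 6.6
position: [535.9, 133.0, 204.7]
ee_rot: [-0.706, 0.708, 0.001, -0.001]
contact_force: [-0.1, -0.9, -1.8]
gripper_width: 16.8
grasp_force: 59.2
```

Request:
drive_tool(deltas=[[[3,-1.1,0],[0,0,0]],[[2.6,-1.1,0],[0,0,0]],[[0,0,2],[0,0,0]],[[0,0,2],[0,0,0]],[[0,0,0],[0,0,0]],[[0,0,0],[0,0,0]],[[0,0,0],[0,0,0]]])

```text
clock: 7.3
position: [558.6, 80.7, 167.2]
ee_rot: [0.708, -0.706, 0.0, -0.001]
contact_force: [0.7, 0.4, -1.2]
gripper_width: 17.0
grasp_force: 59.1
```

Run:
```python
from h import *
import pickle
np.set_printoptions(precision=2,suppress=True)
st=arm.read_state();p=st['position'];print(p,st['ee_rot'],st['contact_force'],st['gripper_width'],st['joints'])
c=cam('wrist');pickle.dump(c,open('w2.pkl','wb'))
q=proj(c,[[558.2,78.8,55],p-[0,0,11.8],p-[0,0,61.8]]);print(q)
u,v=q[0].astype(int)
print(c['img'].shape)
x0=max(0,u-100);y0=max(0,v-60)
print(x0,y0);save('w2.png',cv2.resize(c['img'][y0:y0+150,x0:x0+200],None,fx=4,fy=4,interpolation=cv2.INTER_CUBIC))
```

```text
[558.59  80.69 167.19] [ 0.71 -0.71  0.   -0.  ] [ 0.65  0.39 -1.23] 16.956060131635446 [ 0.43  0.34 -0.24  0.   -1.   -0.43]
[[273.9  192.16]
 [272.91 244.38]
 [273.24 213.9 ]]
(420, 560, 3)
173 132
```

View pics/w2.png

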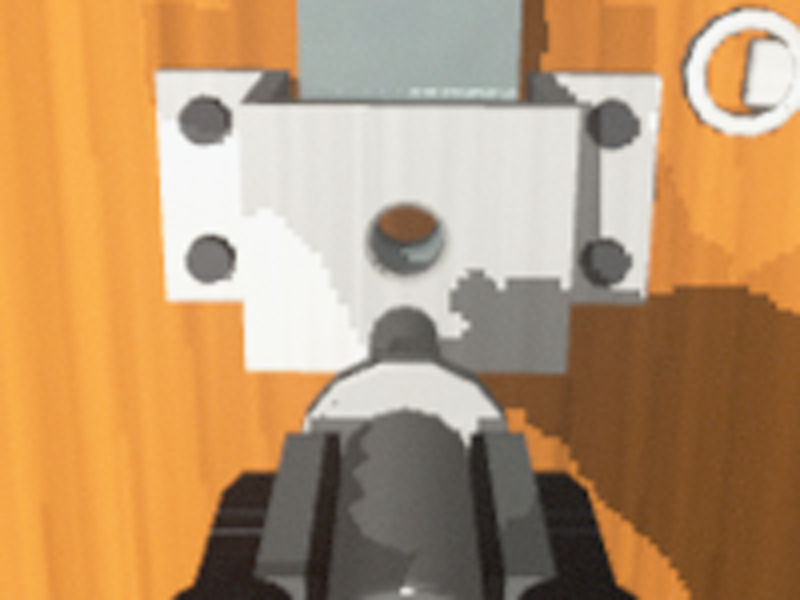

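The view is a 4x crop starting at pixel (173,132). The hole is at (274.1,191.6), the shank tip's front edge at (273.9,208.4), and the collar's front edge at row about 222. I check the pin's offset in the hand against these.

Run:
```python
from h import *
import pickle
np.set_printoptions(precision=2,suppress=True)
c=pickle.load(open('w2.pkl','rb'));p=np.array([558.59,80.69,167.19])
print(onz(c,[(274.1,191.6)],55))
for z in(-6.8,-11.8): print('collar front',z,proj(c,p+[0,-15,z]), 'widths',proj(c,p+[[15,0,z],[-15,0,z]])[:,0])
for z in(-50,-54,-58): print('shank front r6',z,proj(c,p+[0,-6,z]))
print('tip r3',proj(c,p+[0,-3,-61.8]),'r4',proj(c,p+[0,-4,-61.8]))
```

```text
[[558.02  78.29  55.  ]]
collar front -6.8 [[272.9  222.75]] widths [245.36 300.36]
collar front -11.8 [[272.94 219.37]] widths [246.17 299.64]
shank front r6 -50 [[273.18 211.52]]
shank front r6 -54 [[273.21 209.57]]
shank front r6 -58 [[273.23 207.69]]
tip r3 [[273.24 209.95]] r4 [[273.24 208.63]]
```

Request:
drive_tool(deltas=[[[0.2,0,0],[0,0,0]],[[0,0,2],[0,0,0]],[[0,0,1.5],[0,0,0]],[[0,0,1],[0,0,0]],[[0,0,0.5],[0,0,0]],[[0,0,0.5],[0,0,0]],[[0,0,0.5],[0,0,0]],[[0,0,0],[0,0,0]],[[0,0,0],[0,0,0]]])

```text
clock: 8.25
position: [558.3, 78.1, 106.6]
ee_rot: [0.707, -0.707, 0.0, -0.0]
contact_force: [0.1, 0.4, -0.6]
gripper_width: 16.9
grasp_force: 59.1
```

Request:
drive_tool(deltas=[[[0,0,0.5],[0,0,0]],[[0,0,0.5],[0,0,0]],[[0,0,0.5],[0,0,0]],[[0,0,0.5],[0,0,0]],[[0,0,0.5],[0,0,0]],[[0,0,0.5],[0,0,0]],[[0,0,0.4],[0,0,0]],[[0,0,0],[0,0,0]],[[0,0,0],[0,0,0]]])

```text
clock: 9.15
position: [558.1, 78.1, 72.3]
ee_rot: [0.707, -0.707, 0.0, 0.0]
contact_force: [0.3, -0.2, -1.1]
gripper_width: 16.8
grasp_force: 59.1
```

Request:
drive_tool(deltas=[[[0,0,0.2],[0,0,0]],[[0,0,0.2],[0,0,0]],[[0,0,0.2],[0,0,0]],[[0,0,0],[0,0,0]],[[0,0,0],[0,0,0]]])

```text
clock: 9.65
position: [558.2, 78.1, 66.8]
ee_rot: [0.708, -0.707, 0.0, -0.0]
contact_force: [-0.9, -0.1, 2.9]
gripper_width: 16.4
grasp_force: 59.6
```

Request:
drive_tool(deltas=[[[0,0,0.1],[0,0,0]],[[0,0,0],[0,0,0]],[[0,0,0],[0,0,0]]])

```text
clock: 9.95
position: [558.2, 78.1, 66.8]
ee_rot: [0.708, -0.707, 0.0, -0.0]
contact_force: [-3.1, 0.2, 8.4]
gripper_width: 16.7
grasp_force: 60.3
```

Request:
drive_tool(deltas=[[[0,0,0],[0,0,0]],[[0,0,0],[0,0,0]],[[0,0,0],[0,0,0]],[[0,0,0],[0,0,0]],[[0,0,-1],[0,0,0]],[[0,0,-2],[0,0,0]],[[0,0,-3],[0,0,0]],[[0,0,-3],[0,0,0]],[[0,0,-3],[0,0,0]],[[0,0,-3],[0,0,0]]], claw=5)

```text
clock: 10.95
position: [557.9, 78.0, 217.4]
ee_rot: [0.707, -0.707, 0.0, -0.0]
contact_force: [0.2, 0.3, -0.1]
gripper_width: 49.9
grasp_force: 0.0
```

Run:
```python
from h import *
import pickle
np.set_printoptions(precision=2,suppress=True)
st=arm.read_state();p=st['position'];print(p,st['joints'])
w=cam('wrist');s=cam('scene')
q=proj(s,[[558.1,78.4,60],[558.1,78.4,105]]);print(q,proj(w,[[558.1,78.4,60],[558.1,78.4,105]]))
u,v=q[0].astype(int)
a=cv2.resize(s['img'][v-50:v+40,u-60:u+60],(800,600),interpolation=cv2.INTER_CUBIC)
b=w['img'][:300,80:480]
save('chk.png',np.hstack([cv2.resize(a,(400,300)),b]))
```

```text
[557.94  77.95 217.41] [ 0.43  0.29 -0.17  0.   -1.11 -0.43]
[[310.82 229.48]
 [311.08 215.91]] [[273.33 182.23]
 [273.19 194.67]]
```

View pics/chk.png

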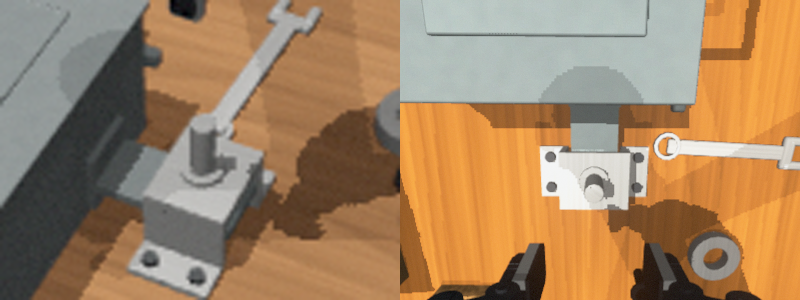

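The pin's collar lies flush on the bracket in both views. Now on to the handle bar.

Request:
drive_tool(deltas=[[[3.1,1.8,0],[0,0,0]],[[3.1,1.8,0],[0,0,0]],[[3.1,1.8,0],[0,0,0]],[[3.1,1.8,0],[0,0,0]],[[3.1,1.8,0],[0,0,0]],[[3.1,1.8,0],[0,0,0]],[[3.3,2.2,0],[0,0,0]],[[0,0,0],[0,0,0]],[[0,0,0],[0,0,0]],[[0,0,0],[0,0,0]]], claw=4)

```text
clock: 12.05
position: [428.7, -140.7, 215.4]
ee_rot: [0.708, -0.707, 0.0, -0.0]
contact_force: [-0.2, 0.7, -0.1]
gripper_width: 40.1
grasp_force: 0.0
```

Run:
```python
from h import *
import pickle
np.set_printoptions(precision=2,suppress=True)
st=arm.read_state();p=st['position'];print(p,st['joints'])
w=cam('wrist');pickle.dump(w,open('w3.pkl','wb'));save('w3.png',w['img'])
print(proj(w,[[428,-82,125],[428,-141.5,125],[428,-200,125]]))
```

```text
[ 428.69 -140.72  215.4 ] [ 0.04  0.1  -0.42 -0.   -1.05 -0.04]
[[273.96 266.53]
 [274.1  200.91]
 [274.25 126.58]]
```

View pics/w3.png

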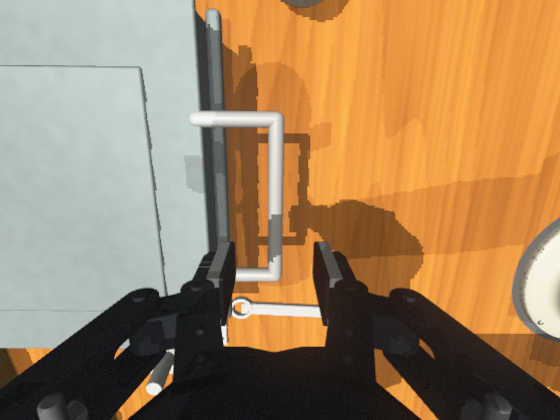

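The wrist view shows the bar at column 275–276 between rows 120 and 275, so x≈427 and nearly no yaw. The fingers straddle it. Descending and closing on it.

Request:
drive_tool(deltas=[[[0,0.15,2],[0,0,0]],[[0,0,3],[0,0,0]],[[0,0,2.5],[0,0,0]],[[0,0,2],[0,0,0]],[[0,0,1.4],[0,0,0]],[[0,0,0],[0,0,0]],[[0,0,0],[0,0,0]]])

```text
clock: 12.8
position: [427.5, -140.6, 106.5]
ee_rot: [0.708, -0.706, 0.0, 0.0]
contact_force: [0.8, 0.4, 0.1]
gripper_width: 40.0
grasp_force: 0.0
```

Request:
drive_tool(deltas=[[[0,0,0],[0,0,0]],[[0,0,0],[0,0,0]],[[0,0,0],[0,0,0]],[[0,0,0],[0,0,0]],[[0,0,0],[0,0,0]],[[0,0,0],[0,0,0]],[[0,0,0],[0,0,0]]], claw=0.7)

```text
clock: 13.5
position: [427.9, -140.9, 107.3]
ee_rot: [0.708, -0.707, 0.001, -0.001]
contact_force: [-0.2, 3.1, 6.6]
gripper_width: 10.2
grasp_force: 58.8
```

Run:
```python
import numpy as np
t=np.radians(np.linspace(0,50,22))+.0143
x=np.round(-27.9*np.cos(t),1);z=np.round(27.9*np.sin(t),1)
print([(round(-a,1),round(-b,1)) for a,b in zip(np.diff(x),np.diff(z))])
```

```text
[(np.float64(-0.0), np.float64(-1.2)), (np.float64(-0.1), np.float64(-1.1)), (np.float64(-0.2), np.float64(-1.2)), (np.float64(-0.2), np.float64(-1.1)), (np.float64(-0.2), np.float64(-1.1)), (np.float64(-0.3), np.float64(-1.2)), (np.float64(-0.3), np.float64(-1.1)), (np.float64(-0.4), np.float64(-1.1)), (np.float64(-0.4), np.float64(-1.1)), (np.float64(-0.4), np.float64(-1.0)), (np.float64(-0.5), np.float64(-1.1)), (np.float64(-0.6), np.float64(-1.0)), (np.float64(-0.6), np.float64(-1.0)), (np.float64(-0.6), np.float64(-1.0)), (np.float64(-0.7), np.float64(-0.9)), (np.float64(-0.7), np.float64(-0.9)), (np.float64(-0.7), np.float64(-0.9)), (np.float64(-0.8), np.float64(-0.9)), (np.float64(-0.8), np.float64(-0.8)), (np.float64(-0.9), np.float64(-0.8)), (np.float64(-0.9), np.float64(-0.7))]
```

Request:
drive_tool(deltas=[[[0,0,-1.2],[0,0,0]],[[0,-0.1,-1.1],[0,0,0]],[[0,-0.2,-1.2],[0,0,0]],[[0,-0.2,-1.1],[0,0,0]],[[0,-0.2,-1.1],[0,0,0]],[[0,0,0],[0,0,0]],[[0,0,0],[0,0,0]]])

```text
clock: 14.2
position: [433.9, -140.9, 162.6]
ee_rot: [0.707, -0.707, 0.0, -0.0]
contact_force: [3.4, 0.2, -5.7]
gripper_width: 9.8
grasp_force: 58.6
```

Request:
drive_tool(deltas=[[[0,-0.3,-1.2],[0,0,0]],[[0,-0.3,-1.1],[0,0,0]],[[0,-0.4,-1.1],[0,0,0]],[[0,-0.4,-1.1],[0,0,0]],[[0,-0.4,-1.0],[0,0,0]],[[0,-0.5,-1.1],[0,0,0]],[[0,-0.6,-1.0],[0,0,0]],[[0,-0.6,-1.0],[0,0,0]],[[0,0,0],[0,0,0]],[[0,0,0],[0,0,0]]])

```text
clock: 15.2
position: [467.2, -141.2, 249.2]
ee_rot: [0.707, -0.707, -0.001, 0.001]
contact_force: [-4.3, 0.4, -1.9]
gripper_width: 9.8
grasp_force: 58.7
```

Request:
drive_tool(deltas=[[[0,-0.6,-1.0],[0,0,0]],[[0,-0.7,-0.9],[0,0,0]],[[0,-0.7,-0.9],[0,0,0]],[[0,-0.7,-0.9],[0,0,0]],[[0,-0.8,-0.9],[0,0,0]],[[0,-0.8,-0.8],[0,0,0]],[[0,-0.9,-0.8],[0,0,0]],[[0,-0.9,-0.7],[0,0,0]],[[0,0,0],[0,0,0]],[[0,0,0],[0,0,0]],[[0,0,0],[0,0,0]],[[0,0,0],[0,0,0]]])

```text
clock: 16.4
position: [527.8, -141.6, 322.0]
ee_rot: [0.708, -0.707, 0.0, 0.001]
contact_force: [-11.7, 1.8, 10.2]
gripper_width: 9.6
grasp_force: 59.0
```

Run:
```python
from h import *
np.set_printoptions(precision=2,suppress=True)
st=arm.read_state();p=st['position'];print(p,st['contact_force'],st['wrist_torque'],st['gripper_width'],st['grasp_force'],st['joint_vel'])
print('lid deg',np.degrees(np.arctan2(p[2]+19-121,706.5-p[0]))-.82, 'radius',np.hypot(p[2]+19-121,706.5-p[0]))
s=cam('scene');t=cam('top')
save('fin.png',np.hstack([s['img'][80:380,100:500],t['img'][60:360,100:500]]))
print(proj(s,[[p[0],p[1],p[2]+19]]),proj(t,[[p[0],p[1],p[2]+19]]))
```

```text
[ 527.85 -141.62  322.01] [-11.7    1.84  10.19] [ 0.67  3.41 -0.1 ] 9.612220787286724 58.98584246635437 [ 0. -0. -0. -0.  0. -0.]
lid deg 50.10281255435755 radius 283.4133582137369
[[220.62  94.41]] [[348.1  214.32]]
```

View pics/fin.png

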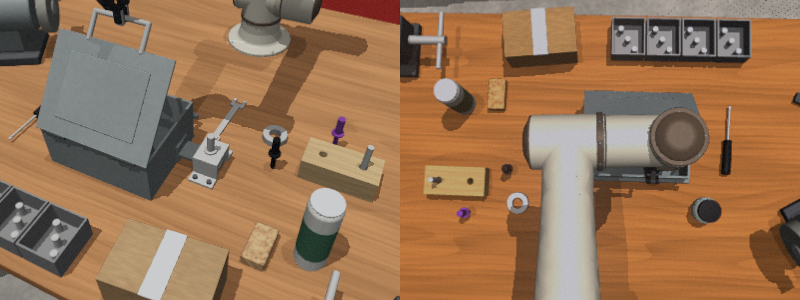

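The scene view shows the pin home in the bracket and the lid raised. The bar's midpoint is at about (219,98) and the gripper is still on it. I check the lid angle from the bar's ends, independently of the arm reading.

Run:
```python
from h import *
s=cam('scene')
save('bar.png',cv2.resize(s['img'][70:150,160:280],None,fx=6,fy=6,interpolation=cv2.INTER_CUBIC))
for d in(44,46,48,50,52):
    a=np.radians(d)+.0143;x=706.5-279*np.cos(a);z=121+279*np.sin(a)
    print(d,proj(s,[[x,-141.6-65,z],[x,-141.6,z],[x,-141.6+65,z]]).round(1).tolist())
```

```text
44 [[201.3, 93.3], [226.9, 99.8], [253.7, 106.6]]
46 [[199.0, 92.1], [224.8, 98.6], [251.8, 105.4]]
48 [[196.6, 91.0], [222.6, 97.5], [249.8, 104.4]]
50 [[194.1, 90.0], [220.2, 96.6], [247.7, 103.5]]
52 [[191.5, 89.2], [217.8, 95.8], [245.5, 102.8]]
```

View pics/bar.png

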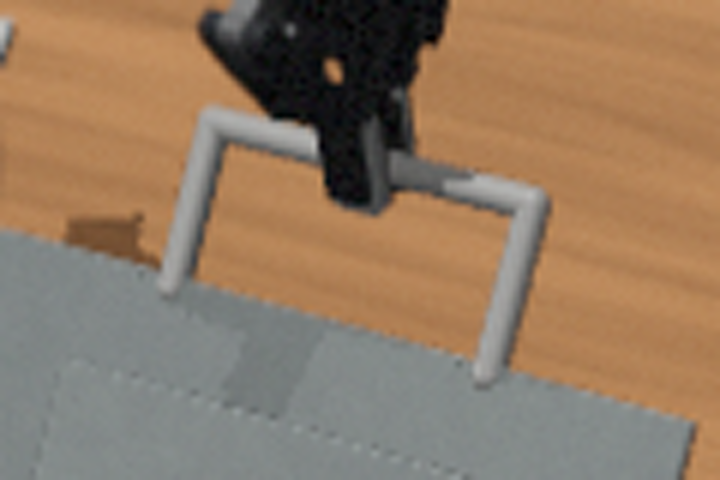

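The bar's ends at (195,89.6) and (249.6,102.6) put the lid at about 49–50°. The grip is steady, so I hand in.

```bash
python3 -c "
from bench import arm
s=arm.read_state();print(s['clock'],s['position'],s['grasp_force']);print(arm.job_done())"
```

```text
16.55 [ 527.83033926 -141.5895556   321.97629477] 58.984063267707825
the job is handed in; nothing more can be done
None
```

The pin is fully home through the bracket, with its collar flush on the plate, and the lid was then raised to about 50° and is still held there by the gripper; I handed the job in at about 16.6 s.

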